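# Index the drill jig on to its next hole

## Task

The flange hole under the drill bush is finished: index the jig on by one hole. Press the indexing plunger straight in with a fingertip on its black button, keep it in while you turn the table anticlockwise (seen from above) to the very next hole, and let it spring fully up there so that the table is locked again. Press it without forcing it, do not grip it by its sides, and leave the tools and parts lying around the jig where they are.

Things in the scene. Friction and masses are not known exactly. Their poses are not given: they have to be found in the camera images.
- plunger_top (a point): centre of the flat top of the indexing plunger's button: black, round, 38 mm across, 12 mm thick, on a thin steel stem, at the outer end of the index arm (dark steel bar, 30 mm wide, reaching out from the rotating table). Top face 111 mm above the bench when up. It stands 115 mm from the table's turning axis and turns with it. Its flat top, 34 mm across, may be pressed
- plunger (a joint): how far the plunger is pressed in (straight down), m: 0 = fully up, 0.013 = on its stop; its spring pushes up with 4 N at 0, 10 N at 0.013. Up, its shoulder locks in a hole of the fixed index plate; 0.009 or more in, the table is free to turn. Let go within 2 mm of a hole's middle (1 degree of the table) it centres itself and springs fully up; let go between holes it stays about 0.008 in
- table_axis (a point): the vertical turning axis of the rotating table, at the centre of the top of the black star knob that clamps the flange, 115 mm above the bench. The star knob and the flange turn with the table and stay clamped
- turntable (a joint): angle of the rotating table, rad: 0 at the start (plunger in its first hole), growing anticlockwise seen from above. Eight index holes, 45 degrees apart (90 mm along their circle); the next hole anticlockwise is at 0.785. Unlocked, the table turns easily (about 0.8 N at the plunger) and stays where it is left, so a fingertip pressing the button carries it round by friction
- jig: the drill jig, bolted down: base plate 370 x 300 mm, steel index plate 276 mm across (top at 55 mm) with a circular slot and eight holes, rotating table 176 mm across (top at 77 mm) carrying a 128 mm flange, and on its +x side a fixed drill-bush bracket (top at 123 mm). Origin under the turning axis, on the bench. In its frame the plunger starts 157.5 degrees anticlockwise from +x
- blank: spare aluminium flange blank, plain disc 128 mm across, 12 mm thick, with a 22 mm centre hole, lying flat; origin at the centre of its underside; a bystander, to be left alone
- oil: white cutting-oil bottle, 48 mm across, 130 mm tall, standing; origin at the centre of its underside; a bystander, to be left alone
- chuck_key: steel T-handled drill chuck key, 71 mm long with a 73 mm crossbar, lying flat, 18 mm tall; origin below the middle of the crossbar, x along the shank; a bystander, to be left alone
- tin: open steel tin, 72 mm across the rim, 48 mm tall, standing; origin at the centre of its underside; a bystander, to be left alone
- punch: steel centre punch, 115 mm long, 12 mm thick, lying along its x axis; origin below its length; a bystander, to be left alone
- wrench: steel open-ended wrench, 170 mm long, lying flat along its x axis; origin below its length; a bystander, to be left alone
- caliper: digital caliper, 200 mm long, 12 mm thick, lying flat along its x axis; origin below its length; a bystander, to be left alone

How it is judged:
By the outcome, as a careful person would: the job done as asked, in the order asked, and still so for the second after the job is handed in, with the robot touching nothing.
It also fails if it takes over 38 s, if anything falls off the work surface, if the arm or the gripper's body presses on something with over 40 N, if the wrist force passes 120 N, or if a joint passes its speed limit or range.

## Robot

A 6-joint arm with a two-finger parallel gripper is mounted at the origin on the work surface. World frame = base frame: x ahead of the robot, y to its left, z up, the work surface at z = 0. Lengths are in m, angles in rad, forces in N, time in s.
With the tool pointing down it reaches from about 0.375 to 0.975 m from the base axis. Payload 3.8 kg.
Tool frame: the origin (TCP) lies on the centre line of the jaws, within the pads' length; the fingertips stand 8 mm ahead of it and the grasp point (between the pads) lies 11 mm behind it (bot.tcp_to_tips is the distance from the TCP to the fingertips, in m); z points along the fingers, y is the line along which they close (so a half turn about z gives the same grasp; the last joint's range is limited). The gripper opens to 88 mm and grips with 3 to 60 N. Pads are 18 mm wide; open, the fingers measure 123 mm over their backs; the gripper's body (75 mm by 187 mm) begins 45 mm behind the grasp point.
Start: joints at [-1.236, 0.264, 1.604, -0, 1.274, -0.037], TCP at [0.245, -0.629, 0.247] pointing down, gripper open.
Joint ranges: [-2.63, 2.63], [-0.94, 2.18], [0.31, 2.57], [-1.31, 4.45], [0, 2.66], [-2.55, 2.55]. Speed limits (rad/s): [2.57, 2.57, 3.14, 3.14, 3.14, 3.14].

## Interface

Orientations are given as a unit quaternion [x, y, z, w].
In Python, from plant import bot, camera gives the robot as it stands. The module is installed in compiled form; this text tells all that it offers.
- The arm moves only by the tool arm_command, never from a script. Its argument "deltas" is one flat list of numbers, 7 for each row, row after row: the closure, from 0 (fully open) to 1 (shut), then the shift along the tool's x, y, z in cm, then the turn, a rotation vector about the tool's x, y, z in degrees. In form: [grip, x, y, z, wx, wy, wz, grip, x, y, z, wx, wy, wz, ...]. A call has exactly 8 rows; each row is the pose to reach, as a shift and turn from the pose commanded when the call began, along the tool's axes at that moment; what a row does not reach only later rows make up. A row lasts 1/8 s, in which the tool goes at most 62.5 mm and 10.7 degrees, less where a joint would pass 70% of its speed; a pose out of reach is approached as far as the arm can. A call with a gripper value outside its range is refused whole. The fingers move at their own pace and stop on an object; the grip force is fixed at half the most. Time passes only in rows, so rows that repeat a pose let the fingers close, or fill a call up. It gives the time, the measured TCP pose, the force, the opening and the grip force at its end, in the units of the state.
- bot.state(): the state, without advancing time (a new reading comes with each control period).
- camera(name): name is "scene" or "side" or "wrist"; returns a dict with "img" (400x640x3 uint8, blue, green, red), "mtx" (3x3 intrinsics, pixels), "rvec" (rotation vector, rad) and "tvec" (3), from world to camera coordinates, as OpenCV has them; the wrist camera has in their place "tool_from_camera" (4x4, takes a point from camera to tool coordinates, whose origin is the TCP and whose axes are the flange's). Camera axes: x right, y down, z forward; pixel columns grow to the right and rows downward; lengths in m; the calibration is good to about 2 mm. A picture is of the moment at which its call begins: read the wrist's pose just before it. There is no depth.
- bot.finish_job(): hands the job in; it is judged then, once.
The state is a dict: "time": time; "joints": joint angles; "qd": joint speeds; "tau": joint torques, N m; "ee_pos": TCP position; "tool_rot": TCP orientation; "wrist_force": force on the tool from outside, world axes, zero at the start; "moment": the same for the moment, N m; "opening": finger opening in m; "finger_force": force on a finger pad.
Only numpy, scipy, OpenCV 4.12 (cv2) and the standard library are available. Lean on these libraries where they do the work, as an engineer would, in place of code of your own. Each camera call takes 0.05 s, during which the arm holds its last target. There are 200 camera calls.

## Working session

There is one attempt and no reset: what is moved stays moved. The work goes in short steps, Python scripts to look and compute and a tool call to move; the robot and the scene stay as the last step left them, time stands still between calls to the robot, and variables do not carry over. Pictures are saved under pics/ and viewed, at most 10 in all, crops included, and the job is handed in when it is done.

Besides the shell and the picture viewer there is one more tool, called after "Call:" in YAML: its name, and indented under it one key for each argument. arm_command: Moves the arm, as the interface text tells. Its arguments: {"type":"object","properties":{"deltas":{"type":"array"}},"required":["deltas"]}

```bash
mkdir -p pics; python3 - <<'E'
from plant import bot,camera
import cv2,numpy as np
s=bot.state();print(s['time'],s['ee_pos'],s['tool_rot'],s['wrist_force'],s['opening'],bot.tcp_to_tips)
for n in("scene","side","wrist"):
    c=camera(n);cv2.imwrite(f"pics/{n}0.png",c['img']);np.savez(f"pics/{n}0.npz",**c)
    print(n,c['mtx'].tolist(),[c[k].tolist() for k in c if k not in('img','mtx')] )
E
```

```text
0.0 [ 0.24498316 -0.6282422   0.24541844] [ 9.82762801e-01  1.84867786e-01 -1.83244339e-04 -1.06960767e-03] [-0.97873898 -0.33019771  1.23144488] 0.08820796656748933 0.008
scene [[459.1401789259293, 0.0, 317.56214619903085], [0.0, 459.1401789259293, 201.16273651141324], [0.0, 0.0, 1.0]] [[2.232770745246445, 1.144817402317525, -0.39283072840285754], [-0.3351161299140325, -0.24429011746317572, 1.5536104602790632]]
side [[469.6476993856869, 0.0, 335.981454506775], [0.0, 469.6476993856869, 186.96327240105015], [0.0, 0.0, 1.0]] [[0.4236942153393641, -2.705560245889654, 1.2671095546194058], [0.504933374572677, 0.1730248754344224, 1.1393351445916942]]
wrist [[348.1686210751216, 0.0, 321.5674997193305], [0.0, 348.1686210751216, 203.6474796037138], [0.0, 0.0, 1.0]] [[[-1.0519057660507327e-05, -0.9577507192379688, -0.2875996517530945, 0.07380740616398193], [0.9999994067559679, 0.00030318160764119335, -0.001046216337064161, -0.0008343860192105979], [0.0010892093740773035, -0.28759949214152764, 0.9577501478688865, -0.13812479240799186], [0.0, 0.0, 0.0, 1.0]]]
```

View pics/scene0.png

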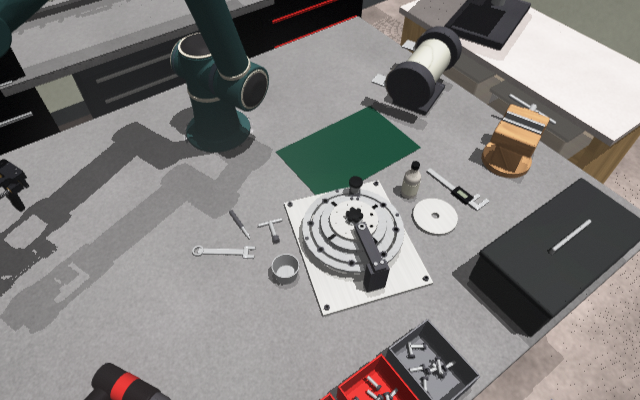

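View pics/side0.png

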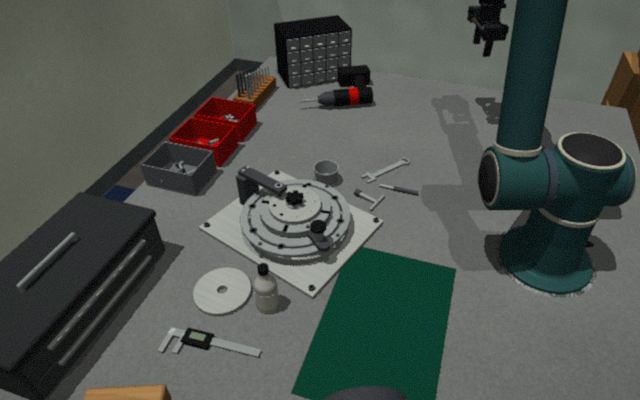

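The scene picture shows the plunger button near (356,183), the star knob near (354,214) and the bracket near (370,260). In the side picture the button is near (319,229) and the knob near (294,198). I'll enlarge both.

```bash
python3 - <<'E'
import cv2,numpy as np
a=cv2.imread("pics/scene0.png")[165:245,310:410];b=cv2.imread("pics/side0.png")[175:275,250:350]
a=cv2.resize(a,None,fx=4,fy=4,interpolation=cv2.INTER_CUBIC);b=cv2.resize(b,None,fx=4,fy=4,interpolation=cv2.INTER_CUBIC)
o=np.zeros((400,800,3),np.uint8);o[:320,:400]=a;o[:,400:]=b
cv2.imwrite("pics/crop.png",o)
E
```

```text
(no output)
```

View pics/crop.png

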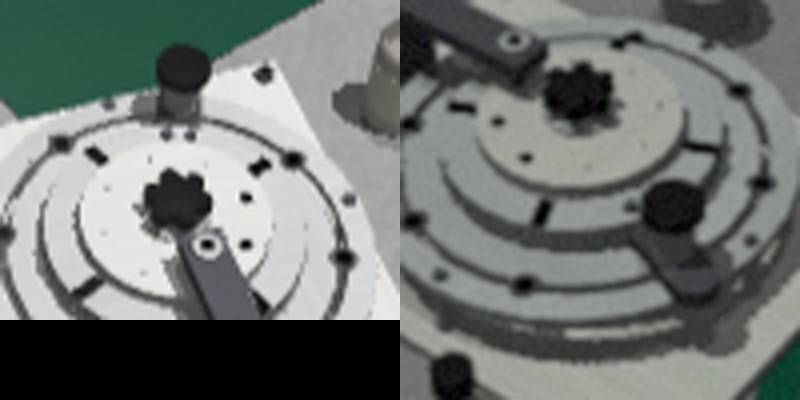

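Crop: the button top is at about scene (356,181.5) and side (318.5,225.5). The knob top is at about scene (354.5,214) and side (294.5,197.5).

```bash
cat >h.py <<'E'
import numpy as np,cv2
def load(n):
    c=np.load(f"pics/{n}.npz");return c
def onz(c,uv,z,T=None):
    d=np.linalg.inv(c['mtx'])@[*uv,1]
    if T is None:
        R=cv2.Rodrigues(c['rvec'])[0];o=-R.T@c['tvec'];d=R.T@d
    else: o=T[:3,3];d=T[:3,:3]@d
    return o+d*(z-o[2])/d[2]
E
python3 - <<'E'
from h import *
S,D=load("scene0"),load("side0")
for nm,a,b,z in(("btn",(356,181.5),(318.5,225.5),.111),("axis",(354.5,214),(294.5,197.5),.115)):
    p,q=onz(S,a,z),onz(D,b,z);print(nm,p,q)
    P=[c['mtx']@np.c_[cv2.Rodrigues(c['rvec'])[0],c['tvec']] for c in(S,D)]
    X=cv2.triangulatePoints(P[0],P[1],np.array(a,float),np.array(b,float));print((X[:3]/X[3]).ravel())
p=(onz(S,(356,181.5),.111)+onz(D,(318.5,225.5),.111))/2;q=(onz(S,(354.5,214),.115)+onz(D,(294.5,197.5),.115))/2
v=(p-q)[:2];print(np.hypot(*v),np.degrees(np.arctan2(v[1],v[0])))
# plate holes z~? corner screws in scene
for uv in((376,184),(427,279),(326,308)): print(onz(S,uv,.02))
E
```

```text
btn [0.52521131 0.16343592 0.111     ] [0.51863615 0.16828168 0.111     ]
[0.5211537  0.1653637  0.10687588]
axis [0.61253648 0.0877508  0.115     ] [0.60375818 0.09953828 0.115     ]
[0.60777445 0.09167254 0.10718693]
0.11246958833848879 140.05304763850154
[0.50970409 0.26141525 0.02      ]
[0.83181306 0.15868371 0.02      ]
[ 0.74530452 -0.09974806  0.02      ]
```

Call:
arm_command:
  deltas: [1,4,-4.6,-1,0,0,0,1,8,-9.2,-2,0,0,0,1,12,-13.8,-3,0,0,0,1,16,-18.4,-4,0,0,0,1,20,-23,-5,0,0,0,1,24,-27.6,-5.5,0,0,0,1,28,-32.2,-5.5,0,0,0,1,32,-36.8,-5.5,0,0,0]

```text
time: 1.15
ee_pos: [0.4098, -0.1679, 0.3018]
tool_rot: [0.983, 0.185, 0.0, 0.0]
wrist_force: [1.6, -0.1, -0.4]
opening: 0.0104
finger_force: 0.0
```

Call:
arm_command:
  deltas: [1,4,-4.6,0,0,0,0,1,8,-9.2,0,0,0,0,1,12,-13.8,0,0,0,0,1,16,-18.4,0,0,0,0,1,19,-22,0,0,0,0,1,21,-24,0,0,0,0,1,21.5,-24.6,0,0,0,0,1,21.5,-24.6,0,0,0,0]

```text
time: 2.15
ee_pos: [0.5203, 0.1373, 0.3014]
tool_rot: [0.983, 0.185, -0.0, 0.0]
wrist_force: [0.0, -0.0, 0.3]
opening: 0.0006
finger_force: 0.0
```

```bash
cat >>h.py <<'E'
def shot(n):
    from plant import bot,camera
    from scipy.spatial.transform import Rotation as R
    s=bot.state();c=camera("wrist");T=np.eye(4);T[:3,:3]=R.from_quat(s['tool_rot']).as_matrix();T[:3,3]=s['ee_pos']
    cv2.imwrite(f"pics/{n}.png",c['img']);np.savez(f"pics/{n}.npz",mtx=c['mtx'],T=T@c['tool_from_camera'],W=T)
    print(s['time'],s['ee_pos'],s['tool_rot'],s['wrist_force'],s['opening'])
E
python3 -c "from h import *;shot('w1')"
```

```text
2.15 [0.52029773 0.13728304 0.30135814] [ 9.82716524e-01  1.85116035e-01 -4.86361951e-04  2.23680381e-04] [ 0.03820155 -0.0286312   0.26659617] 0.0006419150181872725
```

View pics/w1.png

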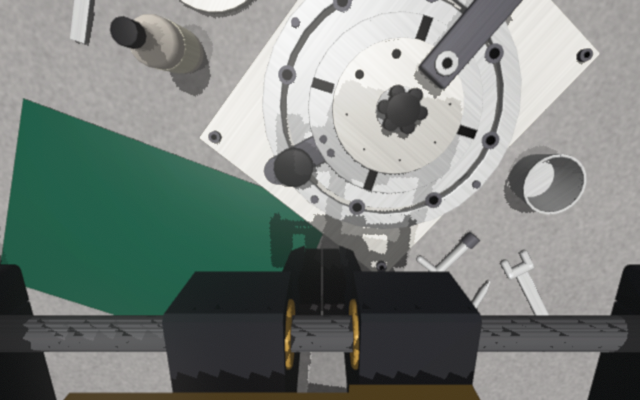

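The wrist view shows the button near (293,167), the knob near (403,110), and the index holes near (287,74), (342,2), (494,52), (490,140), (433,200) and (357,207). I'll enlarge this.

```bash
python3 - <<'E'
import cv2
a=cv2.imread("pics/w1.png")[0:220,255:520]
cv2.imwrite("pics/w1c.png",cv2.resize(a,None,fx=3,fy=2.7,interpolation=cv2.INTER_CUBIC))
E
```

```text
(no output)
```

View pics/w1c.png

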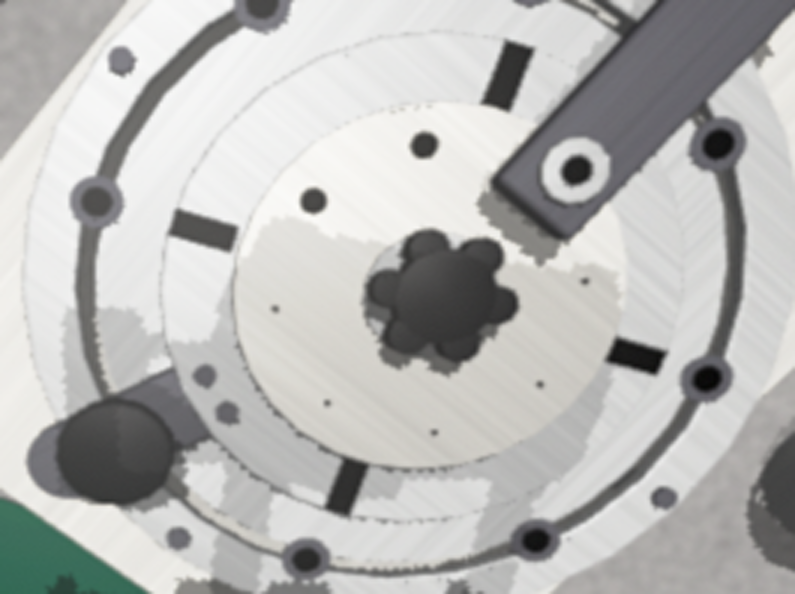

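```bash
python3 - <<'E'
from h import *
from scipy.optimize import least_squares
c=load("w1");T=c['T'];f=lambda x,y,z:onz(c,(255+x/3,y/2.7),z,T)
H=np.array([f(*h,.055)[:2] for h in((96,201),(262,5),(719,143),(707,378),(537,541),(306,558))])
k=lambda p:(np.hypot(*(H-p[:2]).T)-p[2])
r=least_squares(k,[.6,.09,.115]);print("circle",r.x,r.fun)
A=r.x[:2];print("hole angles",np.degrees(np.arctan2(*(H-A).T[::-1])))
kn=f(445,297,.115);b=f(116.5,453,.111);print("knob",kn,"btn",b,"tcp",c['W'][:3,3])
for a in(A,kn[:2]):
    v=b[:2]-a;print(np.hypot(*v),np.degrees(np.arctan2(v[1],v[0])))
E
```

```text
circle [0.60672129 0.09203067 0.11517295] [ 0.00057307 -0.00050765  0.00026377 -0.00029053  0.00044541 -0.00048408]
hole angles [  94.2502027    49.65715142  -40.45295864  -85.50530873 -130.56068438
 -175.81608382]
knob [0.60647233 0.09316152 0.115     ] btn [0.52025767 0.16694609 0.111     ] tcp [0.52029773 0.13728304 0.30135814]
0.11440400534713167 139.09307788723982
0.11347743639820804 139.44229889103036
```

Call:
arm_command:
  deltas: [0,0.3,-3,1,0,0,0,0,0.6,-6,3,0,0,0,0,1,-8,6,0,0,0,0,1,-8,9,0,0,0,0,1,-8,12,0,0,0,0,1,-8,14.5,0,0,0,0,1,-8,15,0,0,0,0,1,-8,15,0,0,0]

```text
time: 3.2
ee_pos: [0.5011, 0.2149, 0.1522]
tool_rot: [0.983, 0.184, 0.0, 0.0]
wrist_force: [0.3, -0.4, 0.6]
opening: 0.0782
finger_force: 0.0
```

```bash
python3 -c "from h import *;shot('w2')"
```

```text
3.2 [0.50109576 0.21491313 0.15220266] [9.82880223e-01 1.84245620e-01 1.32958306e-04 2.89756613e-05] [ 0.34218284 -0.37817938  0.63687979] 0.07819662156944278
```

View pics/w2.png

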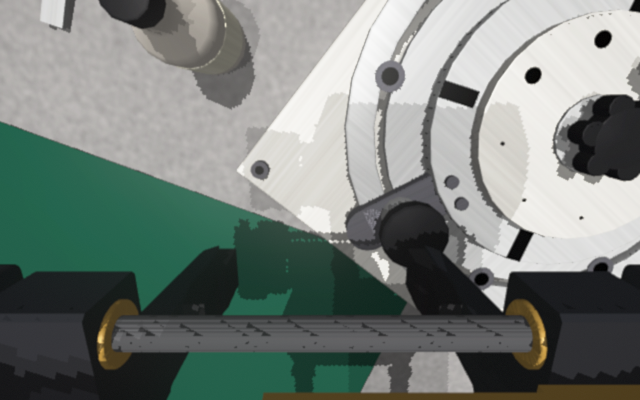

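The button disc is near (413.5,235), and the right fingertip hangs in front of it at about u 408–447, v 250. The fingers are still opening, at 78 mm. I'll check the button's position from this close view.

```bash
python3 - <<'E'
from h import *
c=load("w2");W=c['W']
for uv in((413.5,235),(413.5,237)): print(onz(c,uv,.111,c['T']))
k=onz(c,(607,138),.115,c['T']);print("knob",k)
for z in (.055,):
  for uv in((390,76),(482,279)):
    h=onz(c,uv,z,c['T'])[:2]-[.6067,.0922];print(np.hypot(*h),np.degrees(np.arctan2(h[1],h[0])))
print("finger",(W@[0,.0528,.008,1])[:3], onz(c,(379,235),.111,c['T'])-onz(c,(448,235),.111,c['T']))
E
```

```text
[0.52088663 0.16920281 0.111     ]
[0.51981198 0.16868858 0.111     ]
knob [0.60366525 0.10359093 0.115     ]
0.11530497595249738 94.13539488823378
0.11488495987225342 -175.29654616908817
finger [0.52022118 0.16569781 0.14420826] [-0.01381915  0.03552419  0.        ]
```

Call:
arm_command:
  deltas: [0,0,-0.2,0.5,0,0,0,0,0,-0.2,1.2,0,0,0,0,0,-0.2,1.9,0,0,0,0,0,-0.2,2.4,0,0,0,0,0,-0.2,2.7,0,0,0,0,0,-0.2,2.8,0,0,0,0,0,-0.2,2.8,0,0,0,0,0,-0.2,2.8,0,0,0]

```text
time: 4.25
ee_pos: [0.5003, 0.2176, 0.1239]
tool_rot: [0.983, 0.185, 0.0, -0.0]
wrist_force: [0.2, 0.3, 0.1]
opening: 0.0882
finger_force: 0.0
```

```bash
python3 -c "
from h import *;shot('w3')
c=load('w3');print((c['W']@[0,.0528,.008,1])[:3])
from plant import camera
s=camera('side');a=s['img'][165:285,240:400]
cv2.imwrite('pics/s3.png',np.hstack([cv2.resize(a,(400,300),interpolation=2),cv2.resize(cv2.imread('pics/w3.png')[130:330,300:560],(390,300),interpolation=2)]))"
```

```text
4.25 [0.50031934 0.2175972  0.12392376] [ 9.82771195e-01  1.84826220e-01  2.12012046e-04 -3.13950670e-05] [0.24706433 0.27087636 0.11720896] 0.08824147633120277
[0.51950396 0.16840569 0.11592464]
```

View pics/s3.png

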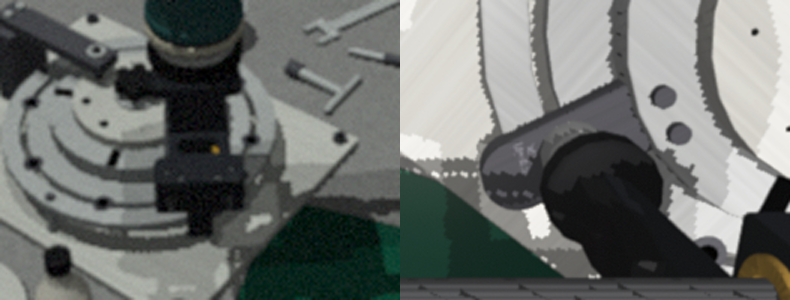

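In the wrist crop the finger stands over the button disc, roughly centred. Now I'll press gently, watching the force.

Call:
arm_command:
  deltas: [0,0,0,0.3,0,0,0,0,0,0,0.5,0,0,0,0,0,0,0.7,0,0,0,0,0,0,0.9,0,0,0,0,0,0,1.1,0,0,0,0,0,0,1.2,0,0,0,0,0,0,1.3,0,0,0,0,0,0,1.3,0,0,0]

```text
time: 5.35
ee_pos: [0.5007, 0.218, 0.1117]
tool_rot: [0.983, 0.185, 0.001, -0.0]
wrist_force: [-2.5, 0.0, 7.0]
opening: 0.088
finger_force: 3.7
```

Call:
arm_command:
  deltas: [0,0,0,0.1,0,0,0,0,0,0,0.2,0,0,0,0,0,0,0.3,0,0,0,0,0,0,0.4,0,0,0,0,0,0,0.42,0,0,0,0,0,0,0.42,0,0,0,0,0,0,0.42,0,0,0,0,0,0,0.42,0,0,0]

```text
time: 6.35
ee_pos: [0.5009, 0.2182, 0.108]
tool_rot: [0.983, 0.185, 0.001, -0.0]
wrist_force: [-3.6, 1.8, 9.4]
opening: 0.0882
finger_force: 4.5
```

```bash
python3 - <<'E'
from h import *;shot('w4')
W=load('w4')['W'];R=W[:3,:3];t=W[:3,3];print("tip",(W@[0,.0528,.008,1])[:3])
from scipy.spatial.transform import Rotation as Ro
A=np.array([.6067,.0922,0])
for a in np.arange(1,9)*45/8:
    q=Ro.from_euler('z',a,degrees=True).as_matrix()
    d=R.T@(A+q@(t-A)-t);print(np.round(d*100,2),-round(a,2))
E
```

```text
6.35 [0.50090158 0.21819827 0.10798404] [ 9.82785519e-01  1.84747308e-01  9.55144720e-04 -3.78625316e-04] [-3.60450247  1.79517324  9.35452662] 0.08816490788460388
tip [0.52008899 0.16901135 0.0999634 ]
[-1.5   0.59 -0.  ] -5.62
[-2.94  1.33 -0.01] -11.25
[-4.3   2.2  -0.01] -16.88
[-5.56  3.21 -0.01] -22.5
[-6.72  4.33 -0.02] -28.12
[-7.77  5.56 -0.02] -33.75
[-8.69  6.89 -0.02] -39.38
[-9.47  8.3  -0.02] -45.0
```

Call:
arm_command:
  deltas: [0,-0.76,0.28,0,0,0,-2.81,0,-1.5,0.59,0,0,0,-5.62,0,-2.23,0.94,0,0,0,-8.44,0,-2.94,1.33,0,0,0,-11.25,0,-3.63,1.75,0,0,0,-14.06,0,-4.3,2.2,0,0,0,-16.88,0,-4.94,2.69,0,0,0,-19.69,0,-5.56,3.21,0,0,0,-22.5]

```text
time: 7.4
ee_pos: [0.4609, 0.168, 0.108]
tool_rot: [0.928, 0.374, 0.001, -0.0]
wrist_force: [-2.3, 1.3, 9.3]
opening: 0.088
finger_force: 4.5
```

```bash
python3 - <<'E'
from h import *;shot('w5')
W=load('w5')['W'];p=(W@[0,.0528,.008,1])[:3];v=p[:2]-[.6067,.0922];print("tip",p,np.hypot(*v),np.degrees(np.arctan2(v[1],v[0])))
E
```

```text
7.4 [0.46088174 0.16801765 0.10798189] [ 9.27519499e-01  3.73772298e-01  1.34383297e-03 -2.02995519e-04] [-2.30179871  1.31135345  9.26802441] 0.08803483534652623
tip [0.49751003 0.12998163 0.10001508] 0.11554177573763594 160.91349063619694
```

View pics/w5.png

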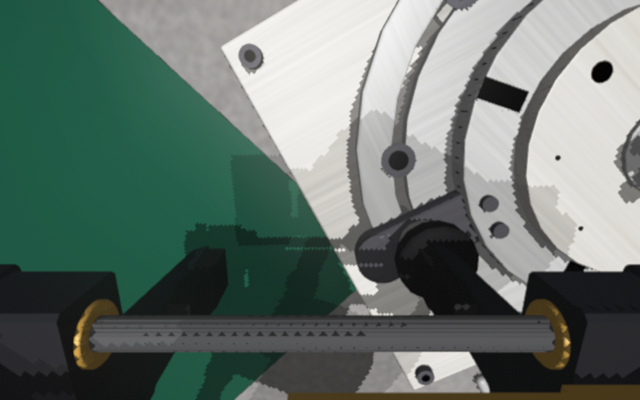

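The table follows the finger: the old hole is now exposed at (398,160), and the arm and button sit under the tip at (437,255). I'll do the second half.

Call:
arm_command:
  deltas: [0,-0.76,0.28,0,0,0,-2.81,0,-1.5,0.59,0,0,0,-5.62,0,-2.23,0.94,0,0,0,-8.44,0,-2.94,1.33,0,0,0,-11.25,0,-3.63,1.75,0,0,0,-14.06,0,-4.3,2.2,0,0,0,-16.88,0,-4.94,2.69,0,0,0,-19.69,0,-5.56,3.21,0,0,0,-22.5]

```text
time: 8.45
ee_pos: [0.443, 0.1059, 0.1078]
tool_rot: [0.837, 0.548, 0.001, 0.0]
wrist_force: [-2.0, 0.7, 9.8]
opening: 0.0881
finger_force: 4.6
```

```bash
python3 - <<'E'
from h import *;shot('w6')
from plant import bot
W=load('w6')['W'];p=(W@[0,.0528,.008,1])[:3];v=p[:2]-[.6067,.0922];print("tip",p,np.hypot(*v),np.degrees(np.arctan2(v[1],v[0])))
a=cv2.imread('pics/w6.png')[:300,300:640];cv2.imwrite('pics/w6c.png',cv2.resize(a,None,fx=2,fy=2,interpolation=2))
E
```

```text
8.45 [0.44295686 0.10589892 0.10779839] [8.36774164e-01 5.47547088e-01 1.04541720e-03 3.04160385e-04] [-2.03126729  0.72166957  9.77111486] 0.08807044822571
tip [0.49135659 0.08476373 0.09988573] 0.11558287618957684 -176.31120444425193
```

View pics/w6c.png

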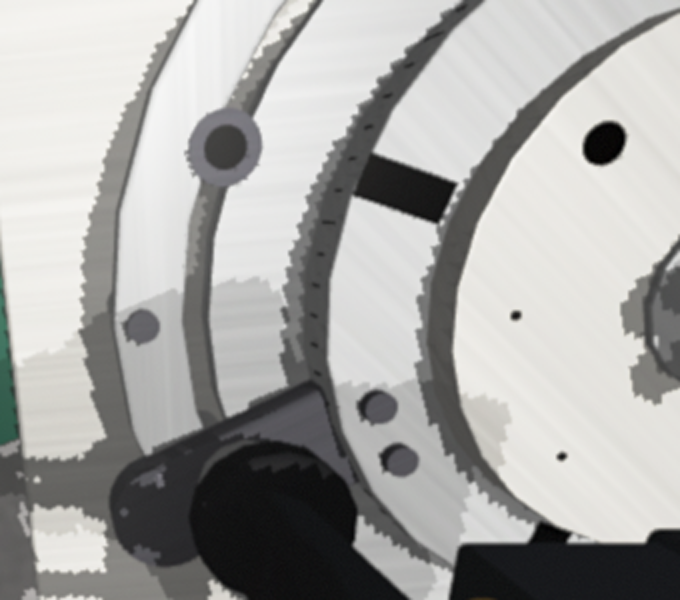

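```bash
python3 - <<'E'
from h import *
a,b=load('w1'),load('w6');A=np.array([.6067,.0922])
for (p,q,z) in(((204,376),(378,407),.077),((227,412),(400,460),.077),((203,230),(405,187),.077)):
    o=[]
    for X in(onz(a,(255+p[0]/3,p[1]/2.7),z,a['T']),onz(b,(300+q[0]/2,q[1]/2),z,b['T'])):
        v=X[:2]-A;o+=[np.hypot(*v),np.degrees(np.arctan2(v[1],v[0]))%360]
    print(np.round(o,4),o[3]-o[1])
# hole in plate now visible (reference, fixed): should be at 139.43
h=onz(b,(300+225/2,147/2),.055,b['T'])[:2]-A;print(np.hypot(*h),np.degrees(np.arctan2(h[1],h[0])))
E
```

```text
[7.910000e-02 1.337174e+02 7.730000e-02 1.784205e+02] 44.70302954151947
[7.850000e-02 1.452850e+02 7.730000e-02 1.904935e+02] 45.208552634418425
[7.690000e-02 9.422260e+01 7.660000e-02 1.380153e+02] 43.79269256034162
0.11485992801525956 138.99397210128055
```

The turn measures 45° ± 0.5° on the table screws, corrected against the fixed hole. Letting it up now.

Call:
arm_command:
  deltas: [0,0,0,-0.2,0,0,0,0,0,0,-0.4,0,0,0,0,0,0,-0.6,0,0,0,0,0,0,-0.8,0,0,0,0,0,0,-0.95,0,0,0,0,0,0,-0.95,0,0,0,0,0,0,-0.95,0,0,0,0,0,0,-0.95,0,0,0]

```text
time: 9.5
ee_pos: [0.4429, 0.1057, 0.1167]
tool_rot: [0.837, 0.547, 0.001, 0.001]
wrist_force: [-1.8, -1.5, 5.5]
opening: 0.0879
finger_force: 3.3
```

At about 3 mm in, the button still pushes with 5.5 N, so it has risen into the hole. I'll lift clear and look.

Call:
arm_command:
  deltas: [0,0,0,-0.2,0,0,0,0,0,0,-0.4,0,0,0,0,0,0,-0.8,0,0,0,0,0,0,-2,0,0,0,0,0,0,-5,0,0,0,0,0,0,-9,0,0,0,0,0,0,-12,0,0,0,0,0,0,-12,0,0,0]

```text
time: 10.5
ee_pos: [0.4439, 0.1063, 0.2393]
tool_rot: [0.837, 0.547, 0.003, 0.001]
wrist_force: [0.2, 0.7, 0.7]
opening: 0.0882
finger_force: 0.0
```

```bash
python3 -c "from h import *;shot('w7')"
```

```text
10.5 [0.44386216 0.10626531 0.23931587] [0.83721596 0.54686388 0.00286209 0.00106552] [0.16410549 0.71176193 0.686397  ] 0.08821738505926759
```

View pics/w7.png

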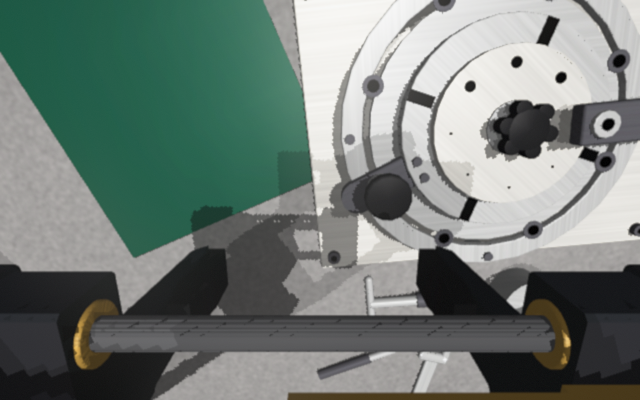

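The button is at (389,196), between the exposed old hole (372,86) and the following hole (445,238), and nothing touches the robot. One numeric check, then I'll hand in.

```bash
python3 - <<'E'
from h import *
c=load('w7');A=np.array([.6067,.0922])
for uv,z in(((389.5,197),.111),((372.5,86),.055),((445,238),.055)):
    v=onz(c,uv,z,c['T'])[:2]-A;print(np.hypot(*v),np.degrees(np.arctan2(v[1],v[0]))%360)
for z in(.103,.111):print(z,np.linalg.norm(onz(c,(365.5,197),z,c['T'])-onz(c,(412,197),z,c['T'])))
from plant import bot
print(bot.finish_job())
E
```

```text
0.1137686283385117 183.44058080393177
0.11536062912039294 139.20160316516652
0.11428292521569564 230.04089801213706
0.103 0.038094884782265186
0.111 0.03698549300247236
the job is handed in; nothing more can be done
None
```

The jig is indexed one hole anticlockwise: I pressed the plunger about 11 mm in (about 10 N, short of its stop), turned the table 45°, let the plunger spring up in the next hole, and handed the job in at about 10.6 s with the arm clear. Full lock-up is inferred, not measured: the button still pushed back with 5.5 N at about 2–3 mm in, and its final angle measured within about 1° of the hole.

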